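# Feed a dry clay offcut through the dust flap of the scrap box

## Robot

A 6-joint arm with a two-finger parallel gripper is mounted at the origin on the work surface. World frame = base frame: x ahead of the robot, y to its left, z up, the work surface at z = 0. Lengths are in m, angles in rad, forces in N, time in s.
With the tool pointing down it reaches from about 0.35 to 0.775 m from the base axis. Payload 5.5 kg.
Tool frame: the origin (TCP) lies where the fingers leave the gripper's body, on its centre line; the fingertips stand 73 mm ahead of it and the grasp point (between the pads) lies 54 mm ahead of it; z points along the fingers, y is the direction in which the jaws open and shut (so a half turn about z gives the same grasp; the last joint's range is limited). The gripper opens to 85 mm and grips with 20 to 120 N. Pads are 22 mm wide; open, the fingers measure 114 mm over their backs; the gripper's body (76 mm by 85 mm) begins 54 mm behind the grasp point. The pads swing forward as they close: fully open they stand 13 mm farther back than shut.
Start: joints at [0.998, 0.313, 0.046, 1.304, 0, 1.431], TCP at [0.241, 0.522, 0.304] pointing down, gripper open.
Joint ranges: [-2.76, 2.76], [-0.86, 1.69], [-1.03, 1.26], [-2.2, 2.34], [-1.47, 1.5], [-3.14, 3.14]. Speed limits (rad/s): [2.57, 2.57, 3.14, 3.14, 3.14, 3.14].

## Interface

Orientations are given as a unit quaternion [w, x, y, z].
In Python, from workcell import env, read_camera, job, cut_out gives the robot as it stands.
- The arm moves only by the tool servo_tool, never from a script. Its argument "deltas" is a list of rows, each an object of numbers: "dx", "dy", "dz": the shift along the world's x, y, z in mm; "rx", "ry", "rz": the turn, a rotation vector about the world's x, y, z in rad; "fingers": the closure, from -1 (fully open) to 1 (shut). A call has 1 to 8 rows; each row shifts and turns the commanded pose from where the row before left it; what a row does not reach is not made up. A row lasts 1/10 s, in which the tool goes at most 50 mm and 8.59 degrees, less where a joint would pass 70% of its speed; a pose out of reach is approached as far as the arm can. A call is refused whole if a number of a shift passes 50 or a number of a turn 0.15, either way. A call with a gripper value outside its range is refused whole. The fingers move at their own pace and stop on an object; "newtons" is the grip in N (left out, the last holds). Time passes only in rows, so rows that do not move let the fingers close. It gives the time, the measured TCP pose, the force and the opening at its end, in the units of the state.
- env.get_state(): the state, without advancing time (a new reading comes with each control period).
- read_camera(name): name is "scene" or "side" or "wrist"; returns a dict with "img" (400x640x3 uint8, red, green, blue), "intrinsics" (3x3 intrinsics, pixels), "extrinsics" (4x4, takes a point from camera to world coordinates); the wrist camera has in their place "hand_eye" (4x4, takes a point from camera to tool coordinates, whose origin is the TCP and whose axes are the flange's). Camera axes: x right, y down, z forward; pixel columns grow to the right and rows downward; lengths in m; the calibration is good to about 2 mm. A picture is of the moment at which its call begins: read the wrist's pose just before it. There is no depth.
- job.hand_in(): hands the job in, once; it reports no verdict.
Trained networks look in the newest picture that a camera, given by its name, has taken for a name from the list of things; names that differ only in an ending like _2 or _b are one class to them, and where a whole thing is asked for, a point or a joint stands for the part that bears it (a point fixed in the world has none). Each returns a list of dicts, best first, with "confidence" (0 to 1); they miss things now and then, are a little off and sometimes report something else, mostly with a low value. They report only what shows in the picture. A call takes as long as a camera call.
- cut_out(target, camera): "region" (400x640 bool, what is visible of it) and "extent" ([left, top, right, bottom] in pixels, round what is visible of it).
The state is a dict: "clock": time; "joint_pos": joint angles; "qvel": joint speeds; "tau": joint torques, N m; "tcp_pos": TCP position; "orientation": TCP orientation; "wrist_force": force on the tool from outside, world axes, zero at the start; "ft_torque": the same for the moment, N m; "finger_gap": finger opening in m.
Only numpy, scipy, OpenCV 4.12 (cv2) and the standard library are available. Lean on these libraries where they do the work, as an engineer would, in place of code of your own. Each camera call takes 0.05 s, during which the arm holds its last target. There are 200 camera calls.

## Task

Put the dry clay offcut that lies on the scrap box's feed shelf into the box: with one finger push the self-closing dust flap open while the offcut is still on the shelf and keep it open, and with the other finger push the offcut over the sill under it so that it drops inside. Do not lift or carry the offcut; afterwards come away so that the flap shuts by itself, and leave the loop tool and the wooden rib on the shelf, and the other things on the bench, where they are.

Things in the scene. Friction and masses are not known exactly. Their poses are not given: they have to be found in the camera images.
- scrap_box: (All sizes in mm.) Grey metal scrap box fixed to the bench, 346 long (its x) x 260 wide (its y), hollow, floor 4 above the bench. Origin at bench level below the middle of the sill. Its x is the feeding direction, from the shelf (x < 0) into the hood (x > 0), pointing roughly to the robot's left (+y world, +-25 degrees); y runs along the sill, z up
- shelf (a point): Middle of the steel feed shelf's upper face (scrap_box x = -86). The shelf is flat, 120 above the bench, from x = -172 to the sill at x = 0, with lips 10 high along both sides (y = +-130, 4 thick) and along its near end (x = -172, 3 thick)
- sill (a point): Middle of the sill, the shelf's inner edge, on its upper face (scrap_box x = 0, y = 0, 120 above the bench). Beyond it there is no shelf but open space down to the box's floor
- hinge_line (a point): Middle of the flap's hinge line, along scrap_box y at x = 90, 50 above the shelf. Behind it the hood's top beam (x = 95 to 105) is the highest part, 56 above the shelf; the roof falls from there to 22 above the shelf at x = 173. Between sill and hinge, over 220 of width, only the flap is in the way: a vertical finger has room there from above, its front side up to x = 82
- flap_face (a point): The dust flap, a flat aluminium plate 214 wide, 99 from hinge to free edge, 3 thick; this point lies mid-width on its outer face, 50 from the hinge. Shut, it slopes from the hinge down to the sill (29 degrees from level). It swings inward only, its free edge going down and then away from the sill. A finger moving level in the feeding direction just above the shelf opens it (1 to 5 N)
- flap (a joint): Angle of the dust flap, rad: 0 shut, growing as it swings inward, 1.06 when it hangs straight down, stop at 1.3. A spring shuts it (about 0.08 Nm when shut, 0.18 Nm at 1 rad). With a fingertip 10 above the shelf and its front side 55 past the sill it stands at about 0.35, at 75 past the sill about 0.7
- flap_edge (a point): Middle of the flap's free (lower) edge; it rests at the sill when shut
- offcut: The bone-dry clay offcut: buff-brown bar with carved lines on top, 36 (its x) x 60 (its y) x 26 high, about 0.1 kg, lying flat on the feed shelf, its middle 60 to 110 before the sill and within 35 of the shelf's middle line, its x within 20 degrees of the scrap_box x. Origin in the middle of its underside. It tips in once its middle has passed the sill
- loop_tool: Loop trimming tool, wooden handle and wire loop, 111 long (its x), 16 wide, 13 high, lying along one side of the feed shelf (either side), about 98 from its middle line. To be left alone. Origin at the underside, 55 from either end
- rib: Flat dark wooden rib, 80 (its x) x 44 x 6, lying along the other side of the feed shelf, about 98 from its middle line. To be left alone. Origin in the middle of its underside
- mug: Terracotta mug, 76 across, 85 high, on the bench off the shelf's near end. To be left alone. Origin in the middle of its underside
- glaze_jar: Blue jar with white lid, 64 across, 85 high, on the bench. To be left alone. Origin in the middle of its underside
- squeeze_bottle: White squeeze bottle, 56 across, 150 high, on the bench beyond the hood. To be left alone. Origin in the middle of its underside
- test_bowl: Bisque bowl, 110 across, 50 high, on the bench to the robot's left. To be left alone. Origin in the middle of its underside
- wood_knife: Pale wooden modelling knife, 198 long (its x), 16 wide, 7 high, on the bench. To be left alone. Origin at the underside, 85 from the handle's end
- sand_block: Brown sanding block, 90 x 50 x 30, on the bench. To be left alone. Origin in the middle of its underside

How it is judged:
By the outcome, as a careful person would: the job done as asked, in the order asked, and still so for the second after the job is handed in, with the robot touching nothing.
It also fails if it takes over 35 s, if anything falls off the work surface, if the arm or the gripper's body presses on something with over 40 N, if the wrist force passes 120 N, or if a joint passes its speed limit or range.

## Working session

There is one attempt and no reset: what is moved stays moved. The work goes in short steps, Python scripts to look and compute and a tool call to move; the robot and the scene stay as the last step left them, time stands still between calls to the robot, and variables do not carry over. Pictures are saved under pics/ and viewed, about 8 in all and at most 12, crops included, and the job is handed in when it is done.

Besides the shell and the picture viewer there is one more tool, called after "Request:" by a JSON object that holds its "api" and its "payload", one argument or row to a line. servo_tool: Moves the arm, as the interface text tells. Its arguments: {"type":"object","properties":{"deltas":{"type":"array"},"newtons":{"type":"number"}},"required":["deltas"]}

```bash
mkdir -p pics; ls
cat > h.py <<'E'
import numpy as np, cv2
from workcell import env, read_camera, job, cut_out
def save(n,f):
    c=read_camera(n); cv2.imwrite('pics/'+f,c['img'][:,:,::-1]); return c
def ray(c,uv,T=None):
    K=np.array(c['intrinsics']);T=np.array(c['extrinsics']) if T is None else T
    d=T[:3,:3]@np.linalg.solve(K,[uv[0],uv[1],1]);return T[:3,3],d
def onz(c,uv,z,T=None):
    o,d=ray(c,uv,T);return o+d*(z-o[2])/d[2]
def proj(c,p,T=None):
    K=np.array(c['intrinsics']);T=np.array(c['extrinsics']) if T is None else T
    q=(np.asarray(p)-T[:3,3])@T[:3,:3];q=q@K.T;return q[...,:2]/q[...,2:]
def tri(rs):
    A=0;b=0
    for o,d in rs:
        d=d/np.linalg.norm(d);P=np.eye(3)-np.outer(d,d);A=A+P;b=b+P@o
    return np.linalg.solve(A,b)
E
python3 - <<'E'
from h import *
s=env.get_state();print({k:np.round(v,3) for k,v in s.items()})
for n in ['scene','side']:
    c=save(n,n+'0.png');print(n,np.round(c['extrinsics'],3).tolist(),np.round(c['intrinsics'],1).tolist())
    for t in ['scrap_box','offcut','flap','loop_tool','rib','mug','glaze_jar']:
        for r in cut_out(t,n)[:2]:
            ys,xs=np.nonzero(r['region']);print(t,round(r['confidence'],2),np.round(r['extent']),xs.mean().round(1),ys.mean().round(1))
E
```

```text
pics
{'clock': np.float64(0.0), 'joint_pos': array([0.998, 0.314, 0.045, 1.304, 0.   , 1.431]), 'qvel': array([-0.002, -0.   , -0.   , -0.001,  0.001, -0.   ]), 'tau': array([ 3.0000e-03, -4.8063e+01,  2.9853e+01,  1.9000e-02, -0.0000e+00,
       -0.0000e+00]), 'tcp_pos': array([0.241, 0.522, 0.303]), 'orientation': array([-0.   ,  0.215,  0.977, -0.001]), 'wrist_force': array([0.867, 0.286, 0.106]), 'ft_torque': array([ 0.021, -0.012, -0.025]), 'finger_gap': np.float64(0.086)}
scene [[0.637, 0.62, -0.459, 1.052], [0.771, -0.501, 0.393, -0.487], [0.014, -0.604, -0.797, 1.117], [0.0, 0.0, 0.0, 1.0]] [[474.5, 0.0, 320.3], [0.0, 474.5, 188.8], [0.0, 0.0, 1.0]]
scrap_box 0.87 [260. 146. 434. 300.] 347.2 219.6
offcut 0.79 [299. 207. 325. 228.] 309.6 219.9
offcut 0.37 [325. 156. 402. 240.] 362.9 198.1
flap 0.65 [327. 157. 400. 242.] 362.6 198.1
loop_tool 0.74 [273. 190. 305. 204.] 292.3 194.5
loop_tool 0.6 [259. 147. 432. 302.] 346.9 219.8
rib 0.55 [324. 235. 354. 261.] 338.4 249.7
rib 0.37 [266. 146. 433. 300.] 346.9 220.0
mug 0.78 [244. 242. 280. 286.] 260.3 265.1
glaze_jar 0.76 [154. 232. 189. 268.] 170.7 248.6
glaze_jar 0.59 [396. 158. 429. 190.] 413.6 172.6
side [[0.726, -0.424, 0.541, -0.116], [-0.687, -0.439, 0.579, -0.67], [-0.008, -0.792, -0.611, 0.819], [0.0, 0.0, 0.0, 1.0]] [[443.4, 0.0, 320.2], [0.0, 443.4, 192.1], [0.0, 0.0, 1.0]]
scrap_box 0.55 [259. 132. 413. 272.] 333.0 197.1
offcut 0.62 [340. 185. 365. 205.] 352.4 195.9
flap 0.89 [282. 140. 363. 193.] 321.5 163.9
loop_tool 0.75 [306. 199. 338. 225.] 321.7 212.2
rib 0.58 [368. 172. 394. 190.] 378.1 181.5
mug 0.83 [363. 231. 409. 279.] 390.1 254.2
mug 0.46 [298. 120. 313. 142.] 307.8 132.9
glaze_jar 0.74 [373. 316. 408. 368.] 389.0 341.8
```

```bash
python3 - <<'E'
import cv2,numpy as np
a=cv2.imread('pics/scene0.png')[130:330,200:480];b=cv2.imread('pics/side0.png')[110:310,220:500]
cv2.imwrite('pics/both.png',np.hstack([cv2.resize(x,(400,286),interpolation=3) if 0 else cv2.resize(x,None,fx=1.4,fy=1.4,interpolation=2) for x in (a,b)]))
from h import *
E
python3 - <<'E'
import cv2,numpy as np
a=cv2.imread('pics/scene0.png')[130:330,220:460];b=cv2.imread('pics/side0.png')[110:310,230:470]
cv2.imwrite('pics/both.png',np.vstack([cv2.resize(x,(360*2,300*2)) for x in (a,)]))
cv2.imwrite('pics/both2.png',cv2.resize(b,(720,600)))
E
```

```text
(no output)
```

View pics/both.png

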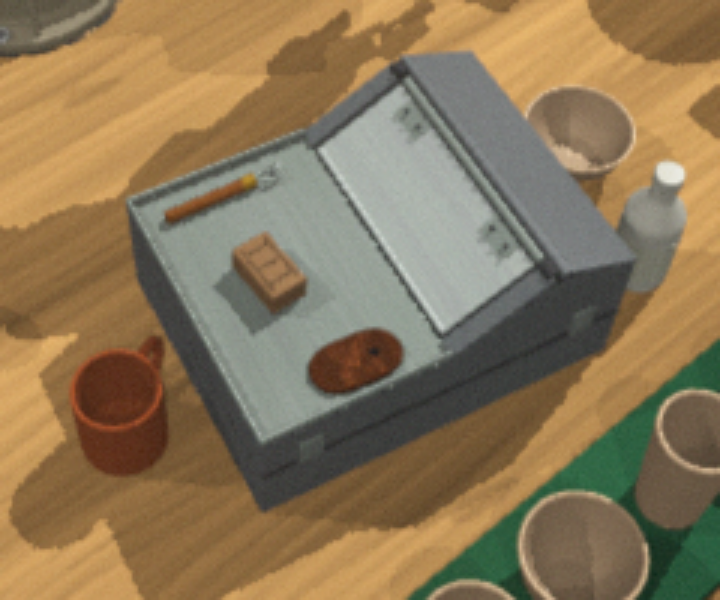

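View pics/both2.png

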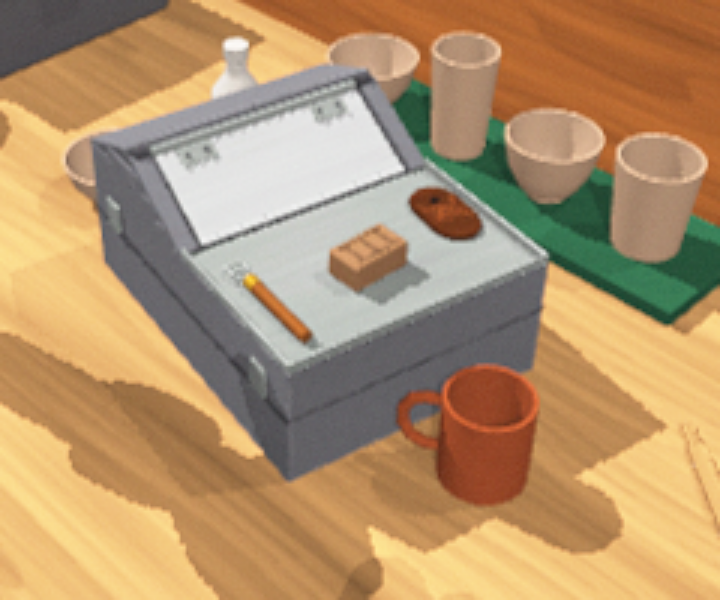

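The pictures show the shelf with the offcut in the middle (scene ~310,220; side ~352,196). The loop tool is on the robot's side, the rib on the far side, and the mug off the near end. I'll triangulate the box from corners: shelf near corners scene (263,198) and (307,277), side (326,232) and (412,196), plus the flap's edge ends.

```bash
cat > fit.py <<'E'
from h import *
from scipy.optimize import least_squares
C={n:read_camera(n) for n in ('scene','side')}
f=lambda n,u,v:(220+u/3,130+v/3) if n=='scene' else (230+u/3,110+v/3)
pts={'nl':((130,203),(289,367),(-172,132,130)),'nr':((262,440),(547,258),(-172,-132,130)),
 'fl':((318,150),(200,247),(2,107,120)),'fr':((443,333),(423,165),(2,-107,120)),}
for k,(a,b,m) in pts.items():
    pts[k]=(f('scene',*a),f('side',*b),np.array(m)/1000)
    print(k,np.round(1000*tri([ray(C['scene'],pts[k][0]),ray(C['side'],pts[k][1])])))
def W(p,m):
    c,s=np.cos(p[2]),np.sin(p[2]);return np.array([p[0]+c*m[0]-s*m[1],p[1]+s*m[0]+c*m[1],m[2]+p[3]])
R=lambda p:np.concatenate([proj(C[n],W(p,m))-uv for a,b,m in pts.values() for n,uv in (('scene',a),('side',b))])
r=least_squares(R,[.4,.4,1.57,0]);print(r.x,np.round(r.fun,1))
p=r.x
def B(w):
    c,s=np.cos(p[2]),np.sin(p[2]);d=w[:2]-p[:2];return np.array([c*d[0]+s*d[1],-s*d[0]+c*d[1]])
# offcut by silhouette corners + centroid
for t,h in (('offcut',26),('loop_tool',13),('rib',6)):
    cs=[]
    for n in C:
        q=cut_out(t,n)[0]['region'];ys,xs=np.nonzero(q);cs.append(ray(C[n],(xs.mean(),ys.mean())))
    w=tri(cs);print(t,np.round(w*1000),np.round(B(w)*1000))
# offcut pose by mask fit
H=np.array([[sx*18,sy*30,z] for sx in(-1,1) for sy in(-1,1) for z in(0,26)])/1000
M={n:cut_out('offcut',n)[0]['region'] for n in C}
def cost(q):
    c,s=np.cos(q[2]),np.sin(q[2]);e=0
    w=np.c_[q[0]+c*H[:,0]-s*H[:,1],q[1]+s*H[:,0]+c*H[:,1],H[:,2]+.120]
    for n in C:
        P=proj(C[n],w);h=cv2.convexHull((P*64).astype(np.int32))
        im=np.zeros((400,640),np.uint8);cv2.fillConvexPoly(im,h,1,shift=6)
        e+=1-(M[n]&(im>0)).sum()/(M[n]|(im>0)).sum()
    return e
from scipy.optimize import differential_evolution
o=differential_evolution(cost,[(w0-.03,w0+.03) for w0 in tri([ray(C[n],np.argwhere(M[n]).mean(0)[::-1]) for n in C])[:2]]+[(p[2]-.4,p[2]+.4)],seed=0,maxiter=40)
print('offcut fit',o.x,o.fun,'box',B(o.x)*1000,'yaw rel deg',np.degrees(o.x[2]-p[2]))
E
python3 fit.py
```

```text
nl [ 408. -129.  121.]
nr [ 657. -183.  123.]
fl [462.  38. 115.]
fr [680. -18. 130.]
[ 0.57004858  0.01064395  1.35383986 -0.00316398] [-1.  -2.3 -1.  -1.1  0.   1.7  1.8 -1.8  0.3  0.9  1.9 -0.6 -0.7  1.7
 -5.2  2.3]
offcut [541. -83. 128.] [-98.   9.]
loop_tool [448. -72. 124.] [-107.  102.]
rib [646. -81. 121.] [-73. -94.]
offcut fit [ 0.53881973 -0.08706571  1.50549744] 0.39574587706146924 box [-102.14134244    9.46392663] yaw rel deg 8.689339081388399
```

Request:
{"api": "servo_tool", "payload": {
  "deltas": [
    {"dx":25,"dy":-43,"dz":10,"rz":0.05},
    {"dx":25,"dy":-43,"dz":10,"rz":0.05},
    {"dx":25,"dy":-43,"dz":10,"rz":0.05},
    {"dx":25,"dy":-43,"dz":10,"rz":0.05},
    {"dx":25,"dy":-43,"dz":10,"rz":0.02},
    {"dx":25,"dy":-43,"dz":10},
    {"dx":25,"dy":-43,"dz":10},
    {"dx":25,"dy":-43,"dz":10}
  ]
}}

```text
invalid input at $.deltas[0]: expected keys dx, dy, dz, rx, ry, rz, fingers
```

Request:
{"api": "servo_tool", "payload": {
  "deltas": [
    {"dx":25,"dy":-43},
    {"dx":25,"dy":-43},
    {"dx":25,"dy":-43},
    {"dx":22,"dy":-43},
    {"dx":0,"dy":-40},
    {"dx":0}
  ]
}}

```text
invalid input at $.deltas[0]: expected keys dx, dy, dz, rx, ry, rz, fingers
```

Run:
```python
from h import *
from scipy.spatial.transform import Rotation as Ro
s=env.get_state();c=save('wrist','w1.png');print(s['clock'],s['tcp_pos'],s['orientation'],np.round(c['hand_eye'],3).tolist())
np.savez('w1.npz',p=s['tcp_pos'],q=s['orientation'],K=c['intrinsics'],E=c['hand_eye'])
for t in ('offcut','flap','scrap_box'):
  for r in cut_out(t,'wrist')[:1]: print(t,r['confidence'],r['extent']); np.save('m_'+t,r['region'])
```

```text
1.3 [0.24119264 0.52200179 0.30391509] [6.10207419e-06 2.14737040e-01 9.76671901e-01 3.59233424e-05] [[0.0, -0.951, -0.308, 0.078], [1.0, 0.001, -0.0, -0.0], [0.001, -0.308, 0.951, -0.069], [0.0, 0.0, 0.0, 1.0]]
flap 0.75 [131.1, 383.7, 173.3, 396.8]
scrap_box 0.9 [130.4, 382.6, 171.9, 396.3]
```

View pics/w1.png

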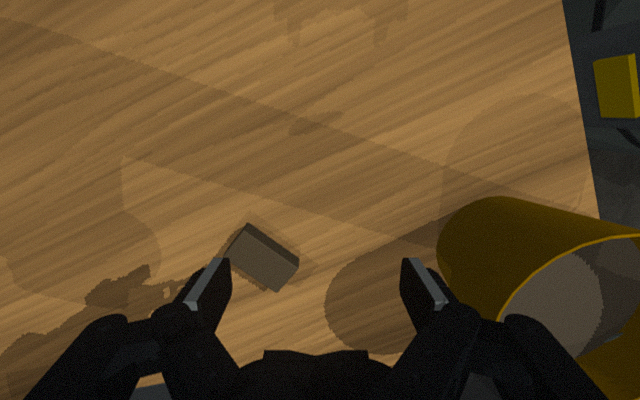

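The wrist view shows only bench and the open fingers at about (215,285) and (425,285), since the move was refused: every row needs all keys.

Request:
{"api": "servo_tool", "payload": {
  "deltas": [
    {"dx":25,"dy":-43,"dz":10,"rx":0,"ry":0,"rz":0.05,"fingers":-1},
    {"dx":25,"dy":-43,"dz":10,"rx":0,"ry":0,"rz":0.05,"fingers":-1},
    {"dx":25,"dy":-43,"dz":10,"rx":0,"ry":0,"rz":0.05,"fingers":-1},
    {"dx":25,"dy":-43,"dz":10,"rx":0,"ry":0,"rz":0.05,"fingers":-1},
    {"dx":25,"dy":-43,"dz":10,"rx":0,"ry":0,"rz":0.02,"fingers":-1},
    {"dx":25,"dy":-43,"dz":10,"rx":0,"ry":0,"rz":0,"fingers":-1},
    {"dx":25,"dy":-43,"dz":10,"rx":0,"ry":0,"rz":0,"fingers":-1},
    {"dx":25,"dy":-43,"dz":10,"rx":0,"ry":0,"rz":0,"fingers":-1}
  ]
}}

```text
clock: 2.3
tcp_pos: [0.4389, 0.1811, 0.3835]
orientation: [0.0, 0.106, 0.994, 0.0]
wrist_force: [1.2, 0.4, -0.4]
finger_gap: 0.0853
```

Request:
{"api": "servo_tool", "payload": {
  "deltas": [
    {"dx":25,"dy":-43,"dz":0,"rx":0,"ry":0,"rz":0,"fingers":-1},
    {"dx":25,"dy":-43,"dz":0,"rx":0,"ry":0,"rz":0,"fingers":-1},
    {"dx":25,"dy":-43,"dz":0,"rx":0,"ry":0,"rz":0,"fingers":-1},
    {"dx":22,"dy":-43,"dz":0,"rx":0,"ry":0,"rz":0,"fingers":-1},
    {"dx":0,"dy":-40,"dz":0,"rx":0,"ry":0,"rz":0,"fingers":-1},
    {"dx":0,"dy":0,"dz":0,"rx":0,"ry":0,"rz":0,"fingers":-1}
  ]
}}

```text
clock: 2.9
tcp_pos: [0.536, -0.0335, 0.382]
orientation: [-0.0, 0.109, 0.994, -0.001]
wrist_force: [-0.5, 0.6, -0.1]
finger_gap: 0.0855
```

Run:
```python
from h import *
s=env.get_state();c=save('wrist','w2.png');print(s['clock'],s['tcp_pos'],s['orientation'])
np.savez('w1.npz',p=s['tcp_pos'],q=s['orientation'],K=c['intrinsics'],E=c['hand_eye'])
for t in ('offcut','flap','scrap_box'):
  for r in cut_out(t,'wrist')[:1]: print(t,r['confidence'],r['extent']); np.save('m_'+t,r['region'])
```

```text
2.9 [ 0.53595387 -0.03351234  0.38201159] [-3.16275739e-04  1.09301213e-01  9.94008467e-01 -5.59682934e-04]
offcut 0.69 [250.7, 169.4, 295.6, 228.0]
flap 0.84 [354.9, 96.8, 472.4, 286.1]
scrap_box 0.57 [193.4, 69.2, 545.7, 310.7]
```

View pics/w2.png

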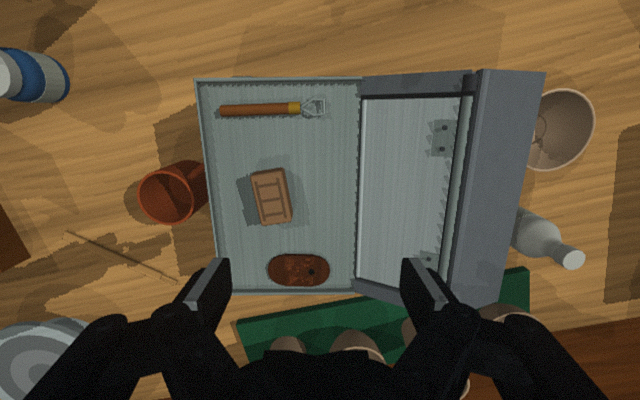

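The wrist view shows the whole shelf: near corners (194,80) and (215,293), flap edge ends (362,97) and (356,288), offcut at about (272,197), slightly turned.

```bash
cat > fit2.py <<'E'
from h import *
from scipy.optimize import least_squares, differential_evolution
from scipy.spatial.transform import Rotation as Ro
d=np.load('w1.npz');T=np.eye(4);T[:3,:3]=Ro.from_quat(d['q'],scalar_first=True).as_matrix();T[:3,3]=d['p'];T=T@d['E']
C={n:read_camera(n) for n in ('scene','side')};C['wrist']=dict(intrinsics=d['K'],extrinsics=T)
obs=[('scene',(263.3,197.7),0),('scene',(307.3,276.7),1),('scene',(326,180),2),('scene',(367.7,241),3),
('side',(326.3,232.3),0),('side',(412.3,196),1),('side',(296.7,192.3),2),
('wrist',(194,80),0),('wrist',(215,293),1),('wrist',(362,97),2),('wrist',(356,288),3)]
m=np.array([(-172,131,130),(-172,-131,130),(2,107,121),(2,-107,121)])/1000
def W(p,m):
    c,s=np.cos(p[2]),np.sin(p[2]);return np.array([p[0]+c*m[0]-s*m[1],p[1]+s*m[0]+c*m[1],m[2]+p[3]])
wt={'scene':1,'side':1,'wrist':1}
R=lambda p:np.concatenate([wt[n]*(proj(C[n],W(p,m[i]))-uv) for n,uv,i in obs])
r=least_squares(R,[.57,.01,1.354,0],loss='soft_l1');p=r.x;print(p,np.round(R(p),1))
def B(w):
    c,s=np.cos(p[2]),np.sin(p[2]);e=w[:2]-p[:2];return np.array([c*e[0]+s*e[1],-s*e[0]+c*e[1]])
H=np.array([[sx*18,sy*30,z] for sx in(-1,1) for sy in(-1,1) for z in(0,26)])/1000
M={'wrist':np.load('m_offcut.npy')}
for n in ('scene','side'): M[n]=cut_out('offcut',n)[0]['region'] if 1 else 0
def cost(q,ns=('wrist',)):
    c,s=np.cos(q[2]),np.sin(q[2]);e=0
    w=np.c_[q[0]+c*H[:,0]-s*H[:,1],q[1]+s*H[:,0]+c*H[:,1],H[:,2]+.120]
    for n in ns:
        im=np.zeros((400,640),np.uint8);cv2.fillConvexPoly(im,cv2.convexHull((proj(C[n],w)*64).astype(np.int32)),1,shift=6)
        e+=1-(M[n]&(im>0)).sum()/(M[n]|(im>0)).sum()
    return e
o=differential_evolution(cost,[(.5,.58),(-.13,-.04),(p[2]-.4,p[2]+.4)],seed=0,maxiter=60)
print('offcut',o.x,o.fun,B(o.x)*1000,np.degrees(o.x[2]-p[2]))
a=tri([ray(C[n],np.argwhere(M[n]).mean(0)[::-1]) for n in C]);print('tri3',a,B(a)*1000)
print('tcp in box',B(d['p'])*1000, 'tool y yaw',np.arctan2(*Ro.from_quat(d['q'],scalar_first=True).as_matrix()[[1,0],1]))
np.save('box.npy',p)
E
python3 fit2.py
```

```text
[ 0.5661001   0.00953156  1.36579227 -0.00307487] [ -2.3  -2.1  -0.6   0.8  -1.3   0.1  -1.7   0.4  -0.4  -0.1   1.2  -1.4
   1.2   0.2   0.3  -2.8   7.7   2.6   0.1   2.8   0.2 -13.8]
offcut [ 0.54293156 -0.08609074  1.46565169] 0.11630123927550051 [-98.33643124   3.21746242] 5.7215231157966855
tri3 [ 0.5418925  -0.08455031  0.12946   ] [-97.03978785   4.54834224]
tcp in box [-48.27947318  20.75247561] tool y yaw 1.3517565335863913
```

```bash
cat >> fit2.py <<'E'
im=cv2.resize(cv2.imread('pics/w2.png')[50:330,170:570],None,fx=2,fy=2)
def dr(ms,col):
    q=np.array([proj(C['wrist'],W(p,np.array(x)/1000)) for x in ms]);q=((q-[170,50])*2).astype(int)
    cv2.polylines(im,[q.reshape(-1,1,2)],False,col,1)
dr([(0,132,130),(-173,132,130),(-173,-132,130),(0,-132,130)],(0,0,255))
dr([(0,107,120),(0,-107,120),(90,-107,170),(90,107,170),(0,107,120)],(255,0,0))
dr([(95,130,176),(95,-130,176)],(0,255,255));dr([(173,130,142),(173,-130,142)],(0,255,255))
cv2.imwrite('pics/ov.png',im)
E
python3 fit2.py >/dev/null
```

```text
(no output)
```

View pics/ov.png

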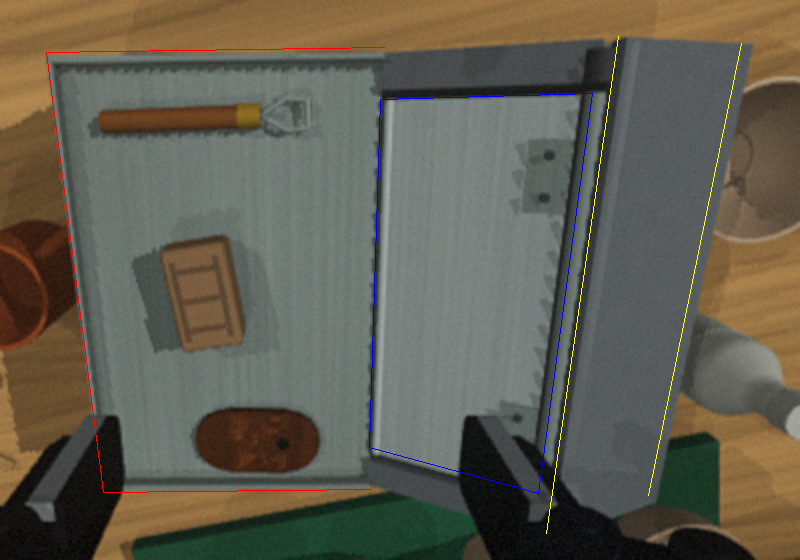

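The overlay matches the box (shelf outline, flap and hood beam within a few px). Next I line up over the offcut with the jaws along the feed and lower partway.

Request:
{"api": "servo_tool", "payload": {
  "deltas": [
    {"dx":8,"dy":-41,"dz":0,"rx":0,"ry":0,"rz":0.01,"fingers":-1},
    {"dx":0,"dy":0,"dz":-45,"rx":0,"ry":0,"rz":0,"fingers":-1},
    {"dx":0,"dy":0,"dz":-45,"rx":0,"ry":0,"rz":0,"fingers":-1},
    {"dx":0,"dy":0,"dz":-45,"rx":0,"ry":0,"rz":0,"fingers":-1},
    {"dx":0,"dy":0,"dz":-32,"rx":0,"ry":0,"rz":0,"fingers":-1},
    {"dx":0,"dy":0,"dz":0,"rx":0,"ry":0,"rz":0,"fingers":-1},
    {"dx":0,"dy":0,"dz":0,"rx":0,"ry":0,"rz":0,"fingers":-1}
  ]
}}

```text
clock: 4.2
tcp_pos: [0.5433, -0.0699, 0.2162]
orientation: [-0.0, 0.101, 0.995, 0.0]
wrist_force: [1.2, 0.9, 0.8]
finger_gap: 0.085
```

```bash
cat > see.py <<'E'
import sys
from h import *
k=sys.argv[1];s=env.get_state();p=np.load('box.npy');c_,s_=np.cos(p[2]),np.sin(p[2])
e=s['tcp_pos'][:2]-p[:2];print('clock',s['clock'],'tcp box',np.round(1000*np.array([c_*e[0]+s_*e[1],-s_*e[0]+c_*e[1]])),'z',s['tcp_pos'][2],'F',np.round(s['wrist_force'],1))
a=read_camera('scene')['img'][130:310,240:440,::-1];b=read_camera('side')['img'][110:290,250:450,::-1];w=read_camera('wrist')['img'][:,:,::-1]
top=np.hstack([cv2.resize(a,(400,360)),cv2.resize(b,(400,360))]);
out=np.vstack([top,np.hstack([cv2.resize(w[:,120:520],(240,240)),np.zeros((240,560,3),np.uint8)])])
cv2.imwrite(f'pics/{k}.png',out)
E
python3 see.py s1
```

```text
clock 4.2 tcp box [-82.   6.] z 0.21623692601737557 F [1.2 0.9 0.8]
```

View pics/s1.png

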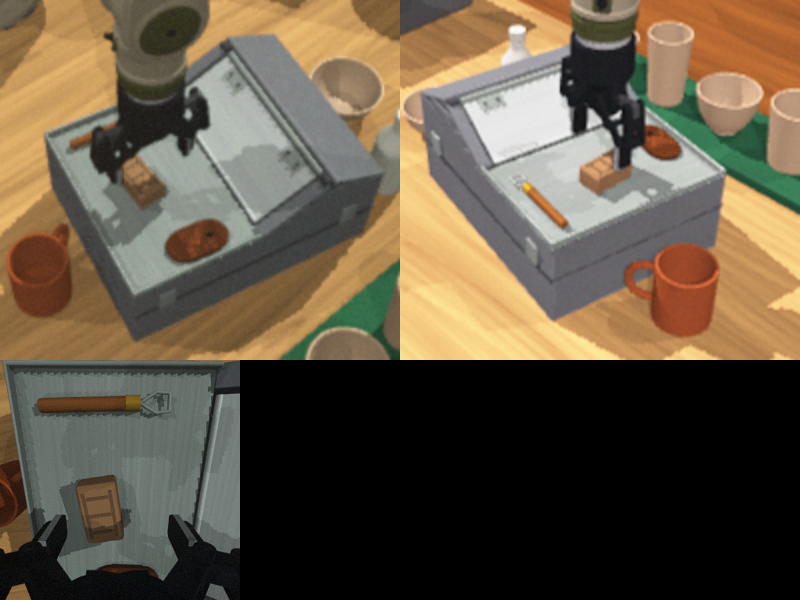

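Run:
```python
from h import *
d=np.load('w1.npz');c=dict(intrinsics=d['K'],extrinsics=d['E']);print(d['K'][0,0])
for z in (.054,.060,.066,.073):
  for x in (-.011,.011): print(z,x,proj(c,np.array([[x,-.0425,z],[x,-.057,z]])).round().tolist())
```

```text
292.2380282137569
0.054 -0.011 [[231.0, 297.0], [202.0, 297.0]]
0.054 0.011 [[227.0, 257.0], [196.0, 257.0]]
0.06 -0.011 [[234.0, 290.0], [206.0, 290.0]]
0.06 0.011 [[230.0, 251.0], [201.0, 251.0]]
0.066 -0.011 [[237.0, 283.0], [210.0, 283.0]]
0.066 0.011 [[234.0, 246.0], [205.0, 246.0]]
0.073 -0.011 [[240.0, 276.0], [214.0, 276.0]]
0.073 0.011 [[237.0, 240.0], [210.0, 240.0]]
```

Request:
{"api": "servo_tool", "payload": {
  "deltas": [
    {"dx":-2,"dy":-7,"dz":0,"rx":0,"ry":0,"rz":0,"fingers":-1},
    {"dx":0,"dy":0,"dz":-8,"rx":0,"ry":0,"rz":0,"fingers":-1},
    {"dx":0,"dy":0,"dz":0,"rx":0,"ry":0,"rz":0,"fingers":-1}
  ]
}}

```text
clock: 4.65
tcp_pos: [0.5409, -0.0772, 0.2073]
orientation: [-0.0, 0.102, 0.995, 0.0]
wrist_force: [-0.1, 0.7, -0.3]
finger_gap: 0.0852
```

Open tips stand about 60 mm ahead of the TCP, so I go down to TCP z≈0.191 (tips about 11 mm above the shelf).

Request:
{"api": "servo_tool", "payload": {
  "deltas": [
    {"dx":0,"dy":0,"dz":-8,"rx":0,"ry":0,"rz":0,"fingers":-1},
    {"dx":0,"dy":0,"dz":-8,"rx":0,"ry":0,"rz":0,"fingers":-1},
    {"dx":0,"dy":0,"dz":0,"rx":0,"ry":0,"rz":0,"fingers":-1}
  ]
}}

```text
clock: 4.95
tcp_pos: [0.5404, -0.0767, 0.19]
orientation: [-0.001, 0.101, 0.995, 0.0]
wrist_force: [0.3, 0.2, 0.1]
finger_gap: 0.0853
```

Request:
{"api": "servo_tool", "payload": {
  "deltas": [
    {"dx":2,"dy":10,"dz":0,"rx":0,"ry":0,"rz":0,"fingers":-1},
    {"dx":2,"dy":10,"dz":0,"rx":0,"ry":0,"rz":0,"fingers":-1},
    {"dx":2,"dy":10,"dz":0,"rx":0,"ry":0,"rz":0,"fingers":-1},
    {"dx":2,"dy":10,"dz":0,"rx":0,"ry":0,"rz":0,"fingers":-1},
    {"dx":2,"dy":10,"dz":0,"rx":0,"ry":0,"rz":0,"fingers":-1},
    {"dx":2,"dy":10,"dz":0,"rx":0,"ry":0,"rz":0,"fingers":-1},
    {"dx":0,"dy":0,"dz":0,"rx":0,"ry":0,"rz":0,"fingers":-1}
  ]
}}

```text
clock: 5.65
tcp_pos: [0.5537, -0.0155, 0.192]
orientation: [0.0, 0.1, 0.995, 0.0]
wrist_force: [0.3, 0.1, 0.1]
finger_gap: 0.0851
```

```bash
python3 see.py s2
```

```text
clock 5.65 tcp box [-27.   7.] z 0.19202050602081788 F [0.3 0.1 0.1]
```

View pics/s2.png

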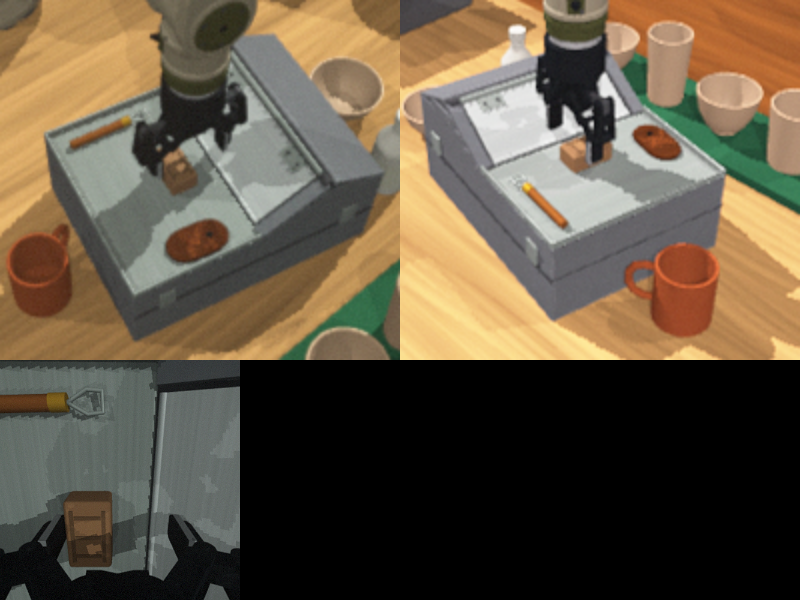

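The offcut is now square against the rear finger (wrist tile ~(88,528)), and the front finger is over the flap's lower part. I keep going and watch the force.

Request:
{"api": "servo_tool", "payload": {
  "deltas": [
    {"dx":2,"dy":10,"dz":0,"rx":0,"ry":0,"rz":0,"fingers":-1},
    {"dx":2,"dy":10,"dz":0,"rx":0,"ry":0,"rz":0,"fingers":-1},
    {"dx":1,"dy":8,"dz":0,"rx":0,"ry":0,"rz":0,"fingers":-1},
    {"dx":0,"dy":0,"dz":0,"rx":0,"ry":0,"rz":0,"fingers":-1}
  ]
}}

```text
clock: 6.2
tcp_pos: [0.5585, 0.0121, 0.1918]
orientation: [0.0, 0.101, 0.995, 0.0]
wrist_force: [-0.8, 0.1, 1.8]
finger_gap: 0.0853
```

```bash
python3 see.py s3
```

```text
clock 6.2 tcp box [1. 8.] z 0.19177932043795856 F [-0.8  0.1  1.8]
```

View pics/s3.png

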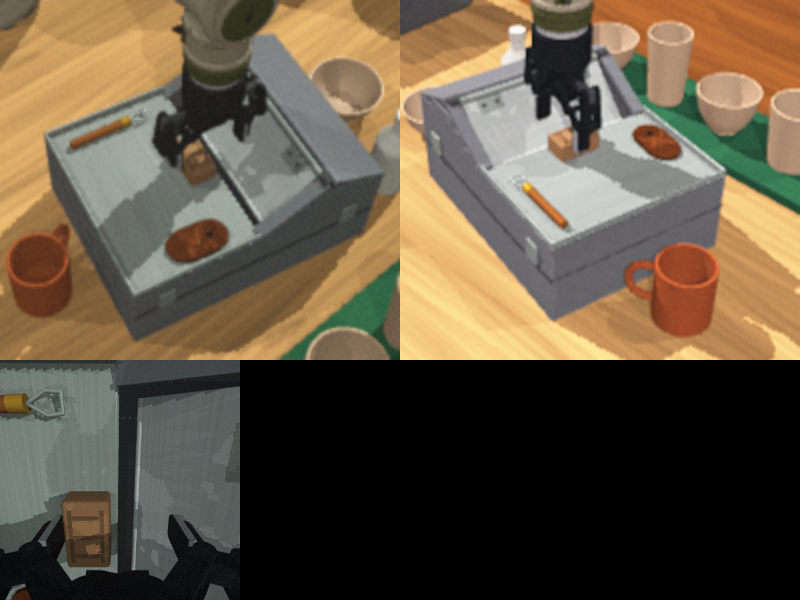

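The flap is opening (dark gap beyond the sill, wrist tile columns 118–137) and the offcut is still on the shelf.

Request:
{"api": "servo_tool", "payload": {
  "deltas": [
    {"dx":2,"dy":8,"dz":0,"rx":0,"ry":0,"rz":0,"fingers":-1},
    {"dx":1,"dy":6,"dz":0,"rx":0,"ry":0,"rz":0,"fingers":-1},
    {"dx":0,"dy":0,"dz":0,"rx":0,"ry":0,"rz":0,"fingers":-1},
    {"dx":0.5,"dy":2.5,"dz":1,"rx":0,"ry":0,"rz":0,"fingers":-0.9},
    {"dx":0.5,"dy":2.5,"dz":1,"rx":0,"ry":0,"rz":0,"fingers":-0.8},
    {"dx":0,"dy":0,"dz":0,"rx":0,"ry":0,"rz":0,"fingers":-0.8},
    {"dx":0,"dy":0,"dz":0,"rx":0,"ry":0,"rz":0,"fingers":-0.8}
  ],
  "newtons": 20
}}

```text
clock: 7.05
tcp_pos: [0.5623, 0.0301, 0.1938]
orientation: [0.0, 0.101, 0.995, 0.0]
wrist_force: [-1.0, -3.4, 1.9]
finger_gap: 0.0766
```

```bash
python3 see.py s4
```

```text
clock 7.05 tcp box [19.  8.] z 0.19383239883672504 F [-1.  -3.4  1.9]
```

View pics/s4.png

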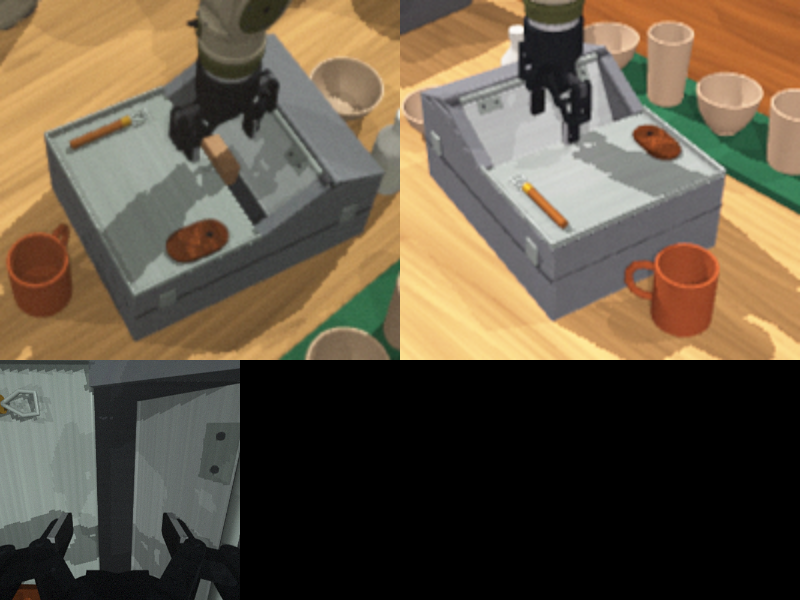

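The scene tile caught the offcut tipping over the sill (~(220,160)), and by the wrist picture it had gone in. I come back level so the flap closes gently, then go up.

Request:
{"api": "servo_tool", "payload": {
  "deltas": [
    {"dx":0,"dy":0,"dz":0,"rx":0,"ry":0,"rz":0,"fingers":-0.8},
    {"dx":0,"dy":0,"dz":0,"rx":0,"ry":0,"rz":0,"fingers":-0.8},
    {"dx":-3,"dy":-14,"dz":1,"rx":0,"ry":0,"rz":0,"fingers":-0.8},
    {"dx":-3,"dy":-14,"dz":1,"rx":0,"ry":0,"rz":0,"fingers":-0.8},
    {"dx":-3,"dy":-14,"dz":0,"rx":0,"ry":0,"rz":0,"fingers":-0.8},
    {"dx":-3,"dy":-14,"dz":0,"rx":0,"ry":0,"rz":0,"fingers":-0.8},
    {"dx":-3,"dy":-14,"dz":0,"rx":0,"ry":0,"rz":0,"fingers":-0.8},
    {"dx":0,"dy":0,"dz":20,"rx":0,"ry":0,"rz":0,"fingers":-0.8}
  ]
}}

```text
clock: 8.0
tcp_pos: [0.5451, -0.0421, 0.2132]
orientation: [-0.003, 0.103, 0.995, 0.0]
wrist_force: [0.7, 0.2, -0.5]
finger_gap: 0.0766
```

Request:
{"api": "servo_tool", "payload": {
  "deltas": [
    {"dx":0,"dy":0,"dz":40,"rx":0,"ry":0,"rz":0,"fingers":-0.8},
    {"dx":0,"dy":0,"dz":45,"rx":0,"ry":0,"rz":0,"fingers":-0.8},
    {"dx":0,"dy":0,"dz":45,"rx":0,"ry":0,"rz":0,"fingers":-0.8},
    {"dx":0,"dy":0,"dz":35,"rx":0,"ry":0,"rz":0,"fingers":-0.8},
    {"dx":0,"dy":0,"dz":0,"rx":0,"ry":0,"rz":0,"fingers":-0.8},
    {"dx":0,"dy":0,"dz":0,"rx":0,"ry":0,"rz":0,"fingers":-0.8}
  ]
}}

```text
clock: 8.6
tcp_pos: [0.5475, -0.0409, 0.3813]
orientation: [0.001, 0.102, 0.995, -0.0]
wrist_force: [-0.2, -0.0, -0.1]
finger_gap: 0.0771
```

```bash
sed -i 's/np.zeros((240,560,3),np.uint8)/cv2.resize(cv2.imread("pics\/scene0.png")[130:310,240:440],(560,240))/;s/w\[:,120:520\],(240,240)/w[40:320,150:550],(240,240)/' see.py; python3 see.py s5
python3 - <<'E'
from h import *
from scipy.spatial.transform import Rotation as Ro
for n in ('scene','side','wrist'):
  for t in ('offcut','flap','loop_tool','rib','mug'):
    r=cut_out(t,n)[:1]
    for r in r:
      ys,xs=np.nonzero(r['region']);print(n,t,round(r['confidence'],2),np.round(r['extent']),xs.mean().round(1),ys.mean().round(1))
E
```

```text
clock 8.6 tcp box [-53.   8.] z 0.38126708635185996 F [-0.2 -0.  -0.1]
scene flap 0.78 [327. 156. 400. 241.] 362.8 198.5
scene loop_tool 0.51 [274. 186. 312. 205.] 292.4 194.7
scene rib 0.92 [325. 238. 355. 261.] 338.0 250.2
scene mug 0.68 [242. 243. 277. 288.] 260.1 265.2
side flap 0.84 [280. 140. 365. 193.] 321.7 164.1
side loop_tool 0.45 [309. 201. 336. 223.] 322.4 212.4
side rib 0.69 [365. 171. 392. 194.] 378.1 181.3
side mug 0.62 [366. 231. 412. 278.] 389.8 254.3
wrist flap 0.9 [356.  86. 484. 297.] 415.9 176.8
wrist loop_tool 0.75 [224.  87. 333. 104.] 264.5 96.7
wrist rib 0.38 [193.  57. 557. 309.] 376.0 168.2
wrist mug 0.95 [137. 150. 210. 218.] 173.7 182.8
```

View pics/s5.png

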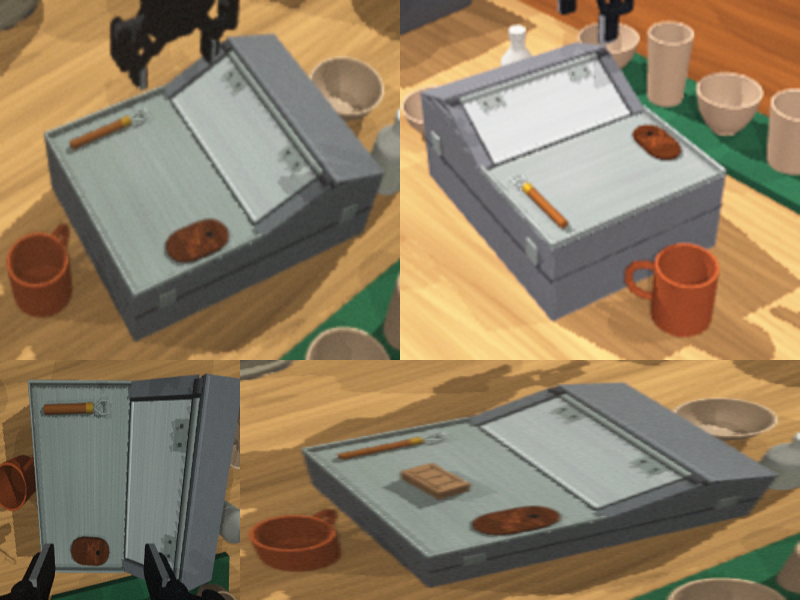

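The shelf no longer holds the offcut and the flap is shut. The loop tool, rib and mug sit within 1 px of where they started, and the arm is clear.

```bash
python3 -c "
from workcell import job
print(job.hand_in())"
```

```text
the job is handed in; nothing more can be done
None
```

The offcut is in the scrap box and the job is handed in, at about 9 s on the robot's clock. With the jaws set along the feed, the front finger pushed the flap open while the offcut was still on the shelf. The rear finger then pushed the offcut over the sill. I backed the fingers out level so the flap could shut by itself, then raised the arm.

**Last checks:**
- **Offcut:** the network found it in none of the three cameras. I did not see it lying inside the box, because the shut flap hides it; one picture shows it tipping over the sill.
- **Flap:** its outline is back within about 0.5 px of where it started in the scene and side pictures.
- **Things left alone:** the loop tool, rib and mug are within 1 px of where they started in those two pictures. I did not measure the other things on the bench; the arm did not go near them.
- **Forces:** the wrist force was about 4 N at most in the readings I took, and near zero at the end.

**What went wrong or disagreed:**
- My first move was refused because a row needs all its values; nothing moved.
- Two corners I picked in the wrist picture disagreed with the box fit by 8 and 14 px. They were poorly picked, and the fitted outline drawn over the picture matched the box.
- In the last wrist picture the rib detection covered the whole box, with a low confidence of 0.38. I ignored it.

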